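# Load a pine blank through the feeder's sprung flaps

### The arm

A 7-joint arm with a two-finger parallel gripper is mounted at the origin on a cart in front of the work surface, level with it; the furniture and walls round the work are solid. World frame = base frame: x ahead of the robot, y to its left, z up, the work surface at z = 0. Lengths are in m, angles in rad, forces in N, time in s.
With the tool pointing down it reaches from about 0.4 to 0.85 m from the base axis. Payload 10.4 kg.
Tool frame: the origin (TCP) lies midway between the tips of the shut fingers; the grasp point (between the pads) lies 19 mm behind it; z points along the fingers, y is the line along which they close (so a half turn about z gives the same grasp; the last joint's range is limited). The gripper opens to 87 mm and grips with 3 to 60 N. Pads are 19 mm wide; open, the fingers measure 117 mm over their backs; the gripper's body (75 mm by 190 mm) begins 51 mm behind the grasp point.
Start: joints at [-1.338, 0.332, -0.065, 1.46, 0.022, 1.35, -0.088], TCP at [0.158, 0.605, 0.223] pointing down, gripper open.
Joint ranges: [-2.6, 2.6], [-0.5, 2.12], [-1.47, 1.34], [0.16, 2.42], [-1.27, 4.41], [0.06, 2.06], [-2.6, 2.6]. Speed limits (rad/s): [2.22, 2.22, 2.79, 2.79, 3.14, 3.14, 3.14].

### API

Orientations are given as a unit quaternion [x, y, z, w].
In Python, from bench import sensors, eyes, order gives the robot as it stands.
- The arm moves only by the tool arm_command, never from a script. Its argument "steps" is a list of rows, each an object with "rot": the turn, a rotation vector about the world's x, y, z in degrees, a list of three; "slide": the shift along the world's x, y, z in m, a list of three; "grip": the opening, from 0 (shut) to 1 (fully open). A call has exactly 8 rows; each row shifts and turns the commanded pose from where the row before left it; what a row does not reach is not made up. A row lasts 1/8 s, in which the tool goes at most 62.5 mm and 10.7 degrees, less where a joint would pass 70% of its speed; a pose out of reach is approached as far as the arm can. A call with a gripper value outside its range is refused whole. The fingers move at their own pace and stop on an object; "newtons" is the grip in N (left out, the last holds). Time passes only in rows, so rows that do not move let the fingers close, or fill a call up. It gives the time, the measured TCP pose, the force, the opening and the grip force at its end, in the units of the state.
- sensors.read_state(): the state, without advancing time (a new reading comes with each control period).
- eyes.camera(name): name is "side" or "top"; returns a dict with "pixels" (420x560x3 uint8, red, green, blue), "intrinsics" (3x3 intrinsics, pixels), "pose" (4x4, takes a point from camera to world coordinates). Camera axes: x right, y down, z forward; pixel columns grow to the right and rows downward; lengths in m; the calibration is good to about 2 mm. A picture is of the moment at which its call begins. There is no depth.
- order.close_job(): hands the job in; it is judged then, once.
Trained networks look in a picture, given as the dict that the camera call returned (one of the last four; its "shot" number tells which), for a name from the list of things; names that differ only in an ending like _2 or _b are one class to them, and where a whole thing is asked for, a point or a joint stands for the part that bears it (a point fixed in the world has none). Each returns a list of dicts, best first, with "conf" (0 to 1); they miss things now and then, are a little off and sometimes report something else, mostly with a low value. They report only what shows in the picture. A call takes as long as a camera call.
- eyes.look_for(name, picture): "bbox" ([left, top, right, bottom] in pixels, round what is visible of it).
The state is a dict: "time": time; "joint_positions": joint angles; "joint_vel": joint speeds; "joint_torque": joint torques, N m; "ee_pos": TCP position; "eef_rot": TCP orientation; "ft_force": force on the tool from outside, world axes, zero at the start; "torque": the same for the moment, N m; "width": finger opening in m; "grip_force": force on a finger pad.
Only numpy, scipy, OpenCV 4.12 (cv2) and the standard library are available. Lean on these libraries where they do the work, as an engineer would, in place of code of your own. Each camera call takes 0.05 s, during which the arm holds its last target. There are 200 camera calls.

### The job

Lay the drilled pine block on the open end of the feeder, lengthwise between the flared guides, then push it along through the pair of sprung flaps until you feel it meet the rubber stop hidden under the hood, and press it home there for a moment with about 10 newtons, never more than 20. Then draw back so that the block stays lying straight on the feeder floor, wholly past the flaps, and the flaps swing shut behind it; be gentle with the feeder and leave the other things where they are.

Things in the scene. Friction and masses are not known exactly. Their poses are not given: they have to be found in the camera images.
- wood_block: The blank: a drilled offcut of pine, a plain wooden block 45 x 110 x 38 mm, about 0.14 kg. Origin: centre of its underside; y runs along its 110 mm length, z up. It lies flat on the table on the robot's right, beside the open tool chest (whose near wall is 100 mm high), behind the riser.
- feeder: The feeder, fixed on a bench riser (top 150 mm above the table): a board 92 mm wide (x) and 327 mm long (y = +115 to -212 mm) with 12 mm high steel guide walls on it. Its top, the feeder floor, is at feeder z = 8. Origin: under the board, below the middle of the gate line. The blank travels along the feeder's -y (to the robot's left); z is up. In order: open infeed, flaps, open bay and guides, hood.
- riser_top (a point): Middle of the top of the dark wooden bench riser that carries the feeder, fixed, standing over a tray at the front of the table: 147 mm deep (x), 390 mm wide (y), top 150 mm above the table. Behind it, from about x = 520 mm on, stands the open tool chest, whose raised lid (y about 0 to -100 mm) reaches 280 mm above the table; to its left are stacked cartons 180 mm high.
- infeed (a point): Place to lay the blank: on the feeder floor at feeder y = +73 mm, on the centre line. With the blank's centre here its nose is 18 mm short of the flaps and its tail overhangs the open end (y = +115) by 13 mm. The guide walls are 50 mm apart inside from y = 6 to 34 mm and flare to about 63 mm at y = 112 mm; 12 mm high, so fingers can hold the blank above them.
- gate (a point): Middle of the gate line (feeder y = 0), on the feeder floor. Hinge posts 13 mm thick, tops at feeder z = 40, stand at x = +34 and -34 mm: fingers that straddle the blank do not get past them, so it has to be pushed from behind. Beyond is a bay 83 mm wide to y = -35 mm, then guides 50 mm apart to y = -116 mm, all open above.
- hood_mouth (a point): Mouth of the hood, on the feeder floor at feeder y = -120 mm. The hood is grey sheet metal, its roof at feeder z = 57 mm, 59 mm wide outside, 53 mm wide and 46 mm high inside, closed at the far end (y = -212 mm). The feeder floor runs on under it; the blank's front part goes in.
- stop_rail: Rail hidden under the hood roof, feeder axes, origin on the centre line at y = -165, z = 52 mm; the blank does not touch it. It carries the stop: a plate with a rubber pad 36 mm wide, its face set anew each time between feeder y = -148 and -187 mm, not measured: find it by feel. The pad yields 1 mm per 4 N over 7 mm, then is rigid. Force on the rail includes its stop's.
- flap_near (a joint): Hinge of the flap on the feeder's +x side (nearer the robot), rad: 0 = shut, across the gate line; grows as it swings towards -y, to 1.45. Steel plate 31 x 3 x 17 mm, top 19 mm above the feeder floor: fingertips kept higher pass over it. Sprung shut; the pair takes some 5 N to push open, slides along the blank's sides at 1.2 rad, and shuts once the blank's tail is over 32 mm past the gate line.
- flap_far (a joint): Hinge of the mirror-image flap on the feeder's -x side; same values and behaviour as flap_near.
- sand_block: Bystander: cork sanding block with a paper sole, 54 x 94 x 27 mm, origin under its centre; not the blank.
- padlock: Bystander: brass padlock lying flat on the roof of the feeder's hood, 70 x 40 x 16 mm, origin under its centre.
- tape_roll: Bystander: roll of black tape lying flat, 62 mm across, 20 mm high, origin under its centre.
- big_bolt: Bystander: big rusty bolt with a nut, lying, 27 x 97 x 24 mm, origin under its centre.
- tin_yellow: Bystander: closed tin, 71 mm across, 58 mm high, origin under its centre.

How it is judged:
By the outcome, as a careful person would: the job done as asked, in the order asked, and still so for the second after the job is handed in, with the robot touching nothing.
It also fails if it takes over 70 s, if anything falls off the work surface, if the arm or the gripper's body presses on something with over 40 N, if the wrist force passes 120 N, or if a joint passes its speed limit or range.

## Working session

There is one attempt and no reset: what is moved stays moved. The work goes in short steps, Python scripts to look and compute and a tool call to move; the robot and the scene stay as the last step left them, time stands still between calls to the robot, and variables do not carry over. Pictures are saved under pics/ and viewed, at most 10 in all, crops included, and the job is handed in when it is done.

Besides the shell and the picture viewer there is one more tool, called as a command line: name --argument value ..., lists and objects as JSON in quotes. arm_command: Moves the arm, as the interface text tells. Its arguments: {"type":"object","properties":{"steps":{"type":"array","items":{"type":"object","properties":{"rot":{"type":"array","items":{"type":"number"}},"slide":{"type":"array","items":{"type":"number"}},"grip":{"type":"number"}}}},"newtons":{"type":"number"}},"required":["steps"]}

```bash
mkdir -p pics; cat > h.py <<'E'
import numpy as np, cv2
from bench import sensors, eyes, order
def shot(n,f=None):
    p=eyes.camera(n)
    if f: cv2.imwrite('pics/'+f,p['pixels'][:,:,::-1])
    return p
def ray(p,u,v,z):
    K=np.array(p['intrinsics']);T=np.array(p['pose'])
    d=T[:3,:3]@np.linalg.inv(K)@[u,v,1];o=T[:3,3]
    return o+d*(z-o[2])/d[2]
def proj(p,X):
    K=np.array(p['intrinsics']);T=np.array(p['pose'])
    c=K@(T[:3,:3].T@(np.array(X)-T[:3,3]));return c[:2]/c[2]
E
python3 - <<'E'
from h import *
for n in('top','side'):
    p=shot(n,n+'1.png');print(n,np.round(p['pose'],3).tolist(),np.round(p['intrinsics'],1).tolist())
    for t in('wood_block','feeder','flap_near','flap_far','padlock','sand_block','stop_rail'):
        print(t,[(np.round(d['bbox']).tolist(),round(d['conf'],2)) for d in eyes.look_for(t,p)[:2]])
s=sensors.read_state();print(s['time'],s['ee_pos'],s['eef_rot'],s['ft_force'],s['width'])
E
```

```text
top [[0.029, -0.996, 0.079, 0.535], [-0.999, -0.031, -0.016, -0.098], [0.018, -0.078, -0.997, 1.01], [0.0, 0.0, 0.0, 1.0]] [[427.0, 0.0, 287.9], [0.0, 427.0, 201.5], [0.0, 0.0, 1.0]]
wood_block [([344.0, 179.0, 373.0, 230.0], 0.8), ([204.0, 228.0, 402.0, 328.0], 0.63)]
feeder [([215.0, 256.0, 385.0, 311.0], 0.91)]
flap_near []
flap_far [([327.0, 265.0, 327.0, 282.0], 0.6)]
padlock [([224.0, 272.0, 264.0, 295.0], 0.96)]
sand_block [([190.0, 188.0, 231.0, 217.0], 0.71)]
stop_rail []
side [[0.954, -0.156, 0.256, 0.334], [-0.3, -0.442, 0.845, -0.952], [-0.019, -0.883, -0.469, 0.625], [0.0, 0.0, 0.0, 1.0]] [[524.9, 0.0, 283.0], [0.0, 524.9, 208.0], [0.0, 0.0, 1.0]]
wood_block [([292.0, 292.0, 359.0, 344.0], 0.78)]
feeder [([174.0, 170.0, 258.0, 292.0], 0.56)]
flap_near [([196.0, 234.0, 217.0, 247.0], 0.74)]
flap_far [([216.0, 235.0, 241.0, 244.0], 0.74)]
padlock [([187.0, 165.0, 211.0, 185.0], 0.93)]
sand_block []
stop_rail [([193.0, 185.0, 211.0, 200.0], 0.62)]
0.8 [0.15814392 0.60468791 0.22258591] [ 1.27588391e-01  9.91827202e-01  6.11856415e-05 -6.56028455e-07] [ 0.01967045 -0.70898039 -0.37649331] 0.08717621765851243
```

View pics/top1.png

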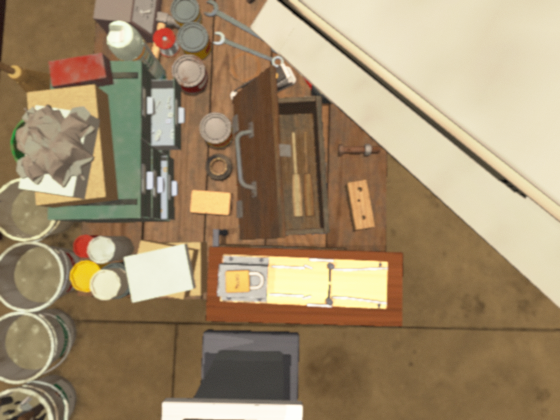

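View pics/side1.png

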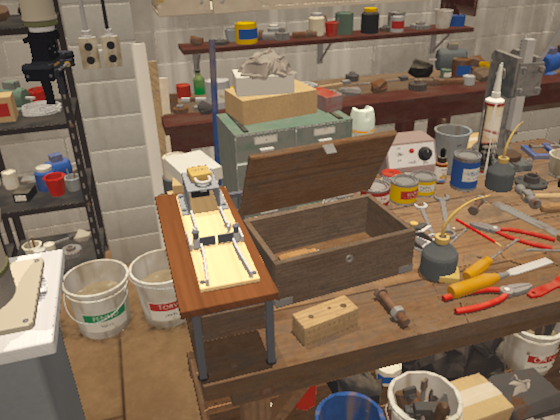

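Top: the block is at about (360,205), the feeder spans (215..388, 256..311) with the gate at (330,283) and the padlock on the hood at (238,282). Side: the block is at (325,318) and the flaps at (217,240). I'll zoom in for corners.

```bash
cat > a.py <<'E'
from h import *
p=shot('top');I=p['pixels'][:,:,::-1]
c=np.zeros((600,800,3),np.uint8)
a=cv2.resize(I[248:318,208:398],None,fx=4,fy=4,interpolation=cv2.INTER_CUBIC);c[:a.shape[0],:a.shape[1]]=a
b=cv2.resize(I[172:237,335:385],None,fx=4,fy=4,interpolation=cv2.INTER_CUBIC);c[300:300+b.shape[0],:b.shape[1]]=b
s=shot('side');J=s['pixels'][:,:,::-1]
d=cv2.resize(J[160:300,165:265],None,fx=2.1,fy=2.1);c[300:300+d.shape[0],220:220+d.shape[1]]=d
e=cv2.resize(J[285:350,285:365],None,fx=4,fy=4);c[300:300+e.shape[0],450:450+e.shape[1]]=e
cv2.imwrite('pics/crop1.png',c)
np.savez('cal.npz',tK=p['intrinsics'],tT=p['pose'],sK=s['intrinsics'],sT=s['pose'])
E
python3 a.py
```

```text
(no output)
```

View pics/crop1.png

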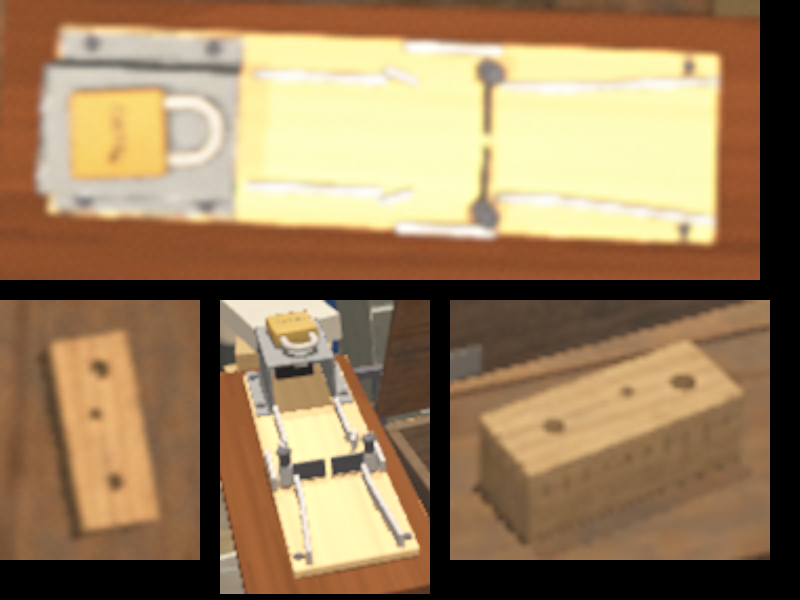

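Crop: feeder board corners are (62,27), (721,57), (716,243), (48,212); post tops are (490,72) and (485,212). Block top corners are (50,350), (127,331), (158,520), (80,531), and it also shows clearly in the side view. Next, fit both poses.

```bash
cat > b.py <<'E'
from h import *
from scipy.optimize import least_squares
c=np.load('cal.npz');T=dict(intrinsics=c['tK'],pose=c['tT']);S=dict(intrinsics=c['sK'],pose=c['sT'])
def px(x,y,ox,oy,f): return np.array([(x+.5)/f-.5+ox,(y+.5)/f-.5+oy])
t1=lambda x,y:(T,px(x,y,208,248,4)); t2=lambda x,y:(T,px(x,y-300,335,172,4))
s1=lambda x,y:(S,px(x-220,y-300,165,160,2.1)); s2=lambda x,y:(S,px(x-450,y-300,285,285,4))
def fit(pts,z0,g):
    def r(q):
        C,s=np.cos(q[2]),np.sin(q[2]);o=[]
        for (P,uv),(x,y,z) in pts:
            o+=list(proj(P,[q[0]+C*x-s*y,q[1]+s*x+C*y,z0+z])-uv)
        return o
    R=least_squares(r,g,loss='soft_l1');print(np.round(R.x,4),'deg',np.degrees(R.x[2]),np.round(R.fun,1));return R.x
a=.0225;b=.055;h=.038
# block: yaw small; +x away(up in image), +y left
B=[(t2(50,350),(a,b,h)),(t2(127,331),(a,-b,h)),(t2(158,520),(-a,-b,h)),(t2(80,531),(-a,b,h))]
# long axis is along image vertical = world x: local y -> world x ; use yaw ~ -90
B=[(t2(50,350),(-a,b,h)),(t2(127,331),(a,b,h)),(t2(158,520),(a,-b,h)),(t2(80,531),(-a,-b,h)),
 (s2(482,420),(-a,-b,h)),(s2(684,341),(-a,b,h)),(s2(744,388),(a,b,h)),(s2(528,475),(a,-b,h))]
print('block');
for k in(B[:4],B[4:],B): fit(k,0,[.55,-.25,-1.57])
F=[(t1(721,57),(.046,.115,.008)),(t1(716,243),(-.046,.115,.008)),(t1(62,27),(.046,-.212,.008)),(t1(48,212),(-.046,-.212,.008)),
 (t1(490,72),(.034,0,.04)),(t1(485,212),(-.034,0,.04))]
G=[(s1(298,572),(.046,.115,.008)),(s1(418,549),(-.046,.115,.008)),(s1(285,450),(.034,0,.04)),(s1(369,437),(-.034,0,.04))]
# feeder +x is nearer the robot, +y to robot's right: yaw ~180
F=[(o,(-p[0],p[1],p[2])) for o,p in F]
print('feeder')
for k in(F,F+G): fit(k,.15,[.37,-.19,3.14])
E
python3 b.py
```

```text
block
[ 0.6101 -0.2792 -1.3891] deg -79.59119108335538 [-0.1 -1.7 -0.1  0.2  0.1  0.3  0.2  0.5]
[ 0.6095 -0.2812 -1.3575] deg -77.77692162526765 [-1.5 -0.6  0.1 -1.1  0.1  0.7  0.7  0.6]
[ 0.6098 -0.28   -1.3722] deg -78.61970413635952 [-0.2 -1.3 -0.2  0.2  0.8  0.1  1.   0.7 -1.6 -1.4  0.4 -1.3  0.1  0.6
  0.2 -0.1]
feeder
[ 0.4455 -0.196   3.1237] deg 178.97651910003654 [-0.7 -0.6 -0.8 -0.1 -0.5 -0.8  0.2  0.2  1.1  0.2  0.9  1.4]
[ 0.4455 -0.1967  3.1237] deg 178.9727991271058 [-0.3 -0.6 -0.4 -0.1 -0.1 -0.8  0.6  0.2  1.5  0.2  1.3  1.4 -1.7 -1.
  1.4 -1.2 -0.4 -0.3  0.1 -0.5]
```

Both fits agree across the two cameras, to within 2 mm for the block. Block centre is (0.610,-0.280) with yaw about -79°. Feeder origin is (0.4455,-0.1965) with yaw 179°, so travel runs along (0.018,1). These match the expected sizes and reach. I'll carry the tool over to the block on a high arc.

arm_command --steps '[{"slide":[0.038,-0.024,0.03],"rot":[0,0,-6.4],"grip":1},{"slide":[0.038,-0.024,0.03],"rot":[0,0,-6.4],"grip":1},{"slide":[0.038,-0.024,0.03],"rot":[0,0,-6.4],"grip":1},{"slide":[0.038,-0.024,0.03],"rot":[0,0,-6.4],"grip":1},{"slide":[0.038,-0.024,0.03],"rot":[0,0,-6.4],"grip":1},{"slide":[0.038,-0.024,0.03],"rot":[0,0,-6.4],"grip":1},{"slide":[0.026,-0.034,0],"rot":[0,0,-6.4],"grip":1},{"slide":[0.026,-0.034,0],"rot":[0,0,-6.4],"grip":1}]'

```text
time: 1.9
ee_pos: [0.4391, 0.3916, 0.4029]
eef_rot: [0.545, 0.838, 0.0, 0.0]
ft_force: [-1.3, 1.3, 0.5]
width: 0.0871
grip_force: 0.0
```

arm_command --steps '[{"slide":[0.026,-0.034,0],"rot":[0,0,-6.4],"grip":1},{"slide":[0.026,-0.034,0],"rot":[0,0,-6.4],"grip":1},{"slide":[0.026,-0.034,0],"rot":[0,0,-6.4],"grip":1},{"slide":[0.026,-0.034,0],"rot":[0,0,-6.4],"grip":1},{"slide":[0.009,-0.042,0],"rot":[0,0,-6.4],"grip":1},{"slide":[0.009,-0.042,0],"rot":[0,0,-6.4],"grip":1},{"slide":[0.009,-0.042,0],"rot":[0,0,-6.4],"grip":1},{"slide":[0.009,-0.042,0],"rot":[0,0,-6.4],"grip":1}]'

```text
time: 2.9
ee_pos: [0.5782, 0.0873, 0.4027]
eef_rot: [0.854, 0.521, 0.0, -0.0]
ft_force: [-0.3, -0.3, 0.6]
width: 0.0869
grip_force: 0.0
```

arm_command --steps '[{"slide":[0.009,-0.042,0],"rot":[0,0,-6.4],"grip":1},{"slide":[0.009,-0.042,0],"rot":[0,0,-6.4],"grip":1},{"slide":[0.002,-0.047,0],"rot":[0,0,-6.4],"grip":1},{"slide":[0.002,-0.047,0],"rot":[0,0,-6.4],"grip":1},{"slide":[0.002,-0.047,0],"rot":[0,0,-6.4],"grip":1},{"slide":[0.002,-0.047,0],"rot":[0,0,-6.4],"grip":1},{"slide":[0.002,-0.047,0],"rot":[0,0,-6.4],"grip":1},{"slide":[0.002,-0.047,0],"rot":[0,0,-6.4],"grip":1}]'

```text
time: 3.9
ee_pos: [0.6082, -0.2785, 0.4027]
eef_rot: [0.995, 0.101, 0.0, -0.0]
ft_force: [-0.2, 0.6, 0.4]
width: 0.087
grip_force: 0.0
```

```bash
python3 - <<'E'
from h import *
p=shot('top');I=p['pixels'][:,:,::-1]
for uv in((327,98),(328,165),(328,232)): print(ray(p,*uv,.1))
cv2.imwrite('pics/t2.png',cv2.resize(I[80:270,280:420],None,fx=4,fy=3.1))
s=shot('side');cv2.imwrite('pics/s2.png',s['pixels'][150:400,180:500,::-1])
x=[[proj(s,[.61,y,.1]) for y in(-.17,-.18,-.19,-.2)]];print(np.round(x))
E
```

```text
[ 0.83630088 -0.1904523   0.1       ]
[ 0.68869796 -0.19589403  0.1       ]
[ 0.54463996 -0.1990701   0.1       ]
[[[304. 248.]
  [306. 251.]
  [308. 254.]
  [309. 256.]]]
```

View pics/s2.png

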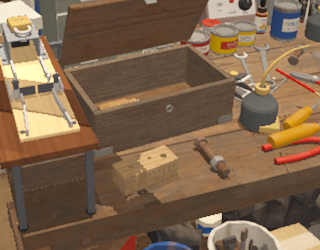

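The chest's near wall top is at y≈-0.197. An upright grasp would put the gripper body over that wall only 87 mm up, and the wall is 100 mm high. So I'll go in tilted 10° with its chest side raised, offset 12 mm away from the chest.

arm_command --steps '[{"slide":[0.004,-0.0135,-0.02],"rot":[9.8,2.0,0],"grip":1},{"slide":[0,0,-0.04],"grip":1},{"slide":[0,0,-0.045],"grip":1},{"slide":[0,0,-0.045],"grip":1},{"slide":[0,0,-0.045],"grip":1},{"slide":[0,0,-0.045],"grip":1},{"slide":[0,0,-0.03],"grip":1},{"slide":[0,0,-0.01],"grip":1}]'

```text
schema error: expected keys rot, slide, grip
```

```bash
python3 - <<'E'
from h import *
s=shot('side');p=shot('top')
J=cv2.resize(s['pixels'][130:380,230:430,::-1],None,fx=2,fy=2);I=cv2.resize(p['pixels'][100:300,280:430,::-1],None,fx=2.5,fy=2.5)
cv2.imwrite('pics/pre.png',np.hstack([J,I]));q=sensors.read_state();print(q['ee_pos'],q['eef_rot'],q['ft_force'])
E
```

```text
[ 0.60784239 -0.27828137  0.40220959] [ 9.94824466e-01  1.01607901e-01 -3.24162935e-04  1.06672110e-04] [0.56276228 0.99557942 0.88238394]
```

View pics/pre.png

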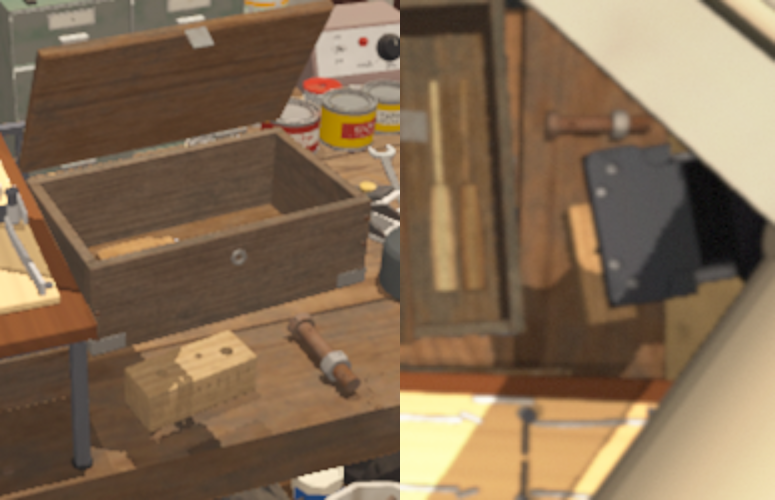

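arm_command --steps '[{"slide":[0.004,-0.0135,-0.02],"rot":[9.8,2.0,0],"grip":1},{"slide":[0,0,-0.04],"rot":[0,0,0],"grip":1},{"slide":[0,0,-0.045],"rot":[0,0,0],"grip":1},{"slide":[0,0,-0.045],"rot":[0,0,0],"grip":1},{"slide":[0,0,-0.045],"rot":[0,0,0],"grip":1},{"slide":[0,0,-0.045],"rot":[0,0,0],"grip":1},{"slide":[0,0,-0.03],"rot":[0,0,0],"grip":1},{"slide":[0,0,-0.01],"rot":[0,0,0],"grip":1}]'

```text
time: 5.1
ee_pos: [0.6122, -0.2884, 0.121]
eef_rot: [0.991, 0.103, -0.01, -0.088]
ft_force: [0.6, -0.3, 0.9]
width: 0.0872
grip_force: 0.0
```

```bash
python3 - <<'E'
from h import *
s=shot('side');p=shot('top')
J=cv2.resize(s['pixels'][130:380,230:430,::-1],None,fx=2,fy=2);I=cv2.resize(p['pixels'][100:300,280:430,::-1],None,fx=2.5,fy=2.5)
cv2.imwrite('pics/pre2.png',np.hstack([J,I]));q=sensors.read_state();print(q['ee_pos'],q['eef_rot'],q['ft_force'])
E
```

```text
[ 0.61247255 -0.28954329  0.12242799] [ 0.99084048  0.10283241 -0.00883431 -0.08707814] [ 0.58419126  1.30798643 -0.21105846]
```

View pics/pre2.png

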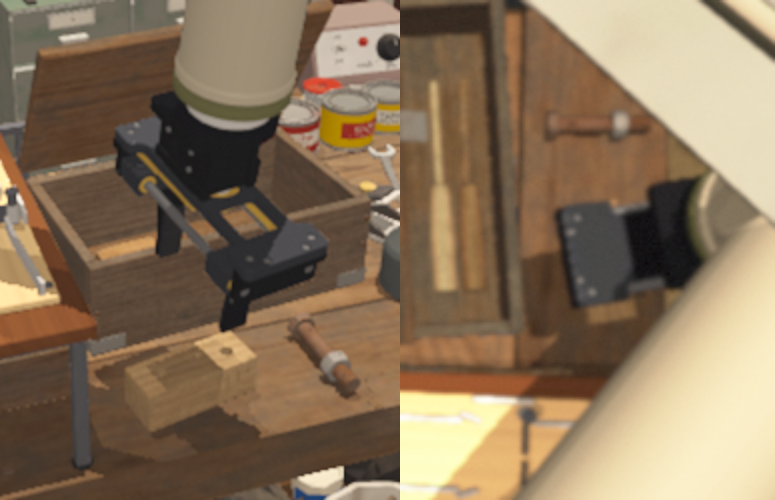

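The side view shows the tilted gripper over the block with its chest-side end higher. The top view puts its left body edge at u≈345, clear of the chest wall at u≈328. I'll descend and grip.

arm_command --steps '[{"slide":[0,-0.001,-0.02],"rot":[0,0,0],"grip":1},{"slide":[0,0,-0.02],"rot":[0,0,0],"grip":1},{"slide":[0,0,-0.02],"rot":[0,0,0],"grip":1},{"slide":[0,0,-0.016],"rot":[0,0,0],"grip":1},{"slide":[0,0,-0.012],"rot":[0,0,0],"grip":1},{"slide":[0,0,-0.008],"rot":[0,0,0],"grip":1},{"slide":[0,0,-0.006],"rot":[0,0,0],"grip":1},{"slide":[0,0,0],"rot":[0,0,0],"grip":1}]'

```text
time: 6.2
ee_pos: [0.6121, -0.2918, 0.0204]
eef_rot: [0.991, 0.102, -0.009, -0.087]
ft_force: [-0.2, -0.5, 0.5]
width: 0.0869
grip_force: 0.0
```

arm_command --steps '[{"slide":[0,0,0],"rot":[0,0,0],"grip":0.4},{"slide":[0,0,0],"rot":[0,0,0],"grip":0.4},{"slide":[0,0,0],"rot":[0,0,0],"grip":0.4},{"slide":[0,0,0],"rot":[0,0,0],"grip":0.4},{"slide":[0,0,0],"rot":[0,0,0],"grip":0.4},{"slide":[0,0,0],"rot":[0,0,0],"grip":0.4},{"slide":[0,0,0],"rot":[0,0,0],"grip":0.4},{"slide":[0,0,0],"rot":[0,0,0],"grip":0.4}]' --newtons 20

```text
time: 7.2
ee_pos: [0.6129, -0.2897, 0.0217]
eef_rot: [0.991, 0.103, -0.008, -0.088]
ft_force: [-2.1, 5.7, 8.4]
width: 0.047
grip_force: 19.5
```

arm_command --steps '[{"slide":[0,-0.003,0.01],"rot":[0,0,0],"grip":0.2},{"slide":[0,-0.003,0.02],"rot":[0,0,0],"grip":0.2},{"slide":[0,0,0.03],"rot":[0,0,0],"grip":0.2},{"slide":[0,0,0.03],"rot":[0,0,0],"grip":0.2},{"slide":[0,0,0.03],"rot":[0,0,0],"grip":0.2},{"slide":[0,0,0.04],"rot":[0,0,0],"grip":0.2},{"slide":[0,0,0.04],"rot":[0,0,0],"grip":0.2},{"slide":[0,0,0.04],"rot":[-9.8,-2.0,0],"grip":0.2}]' --newtons 30

```text
time: 8.2
ee_pos: [0.6098, -0.3036, 0.2624]
eef_rot: [0.995, 0.098, -0.0, 0.003]
ft_force: [0.1, 1.9, -1.1]
width: 0.0464
grip_force: 29.1
```

```bash
python3 - <<'E'
from h import *
s=shot('side');cv2.imwrite('pics/held.png',cv2.resize(s['pixels'][60:360,200:500,::-1],None,fx=2,fy=2));q=sensors.read_state();print(q['ee_pos'],q['eef_rot'],q['ft_force'],q['width'])
E
```

```text
[ 0.61516947 -0.29777454  0.26985033] [0.99454794 0.10382404 0.0053266  0.00816064] [6.67777968 0.0278021  4.51700106] 0.04660286347932984
```

View pics/held.png

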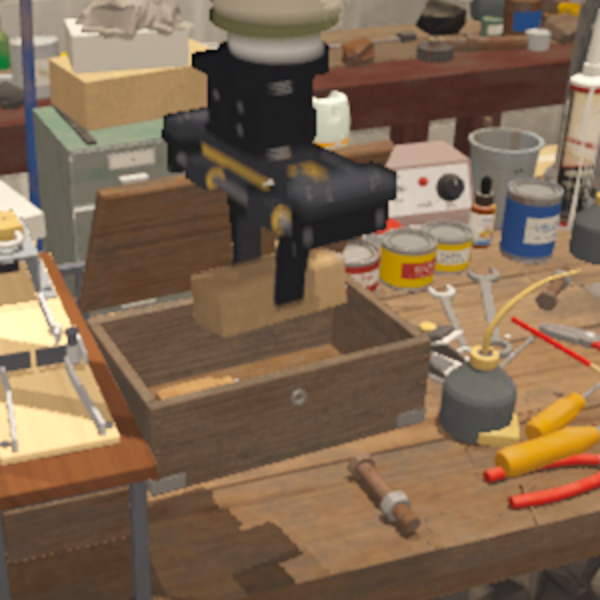

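The block is held level in the fingers, with the tip about 14 mm above its bottom edge. I'll swing it over the infeed.

arm_command --steps '[{"slide":[-0.021,0.0035,0.004],"rot":[0,0,9.7],"grip":0.2},{"slide":[-0.021,0.0035,0],"rot":[0,0,9.7],"grip":0.2},{"slide":[-0.021,0.0035,0],"rot":[0,0,9.7],"grip":0.2},{"slide":[-0.021,0.0035,0],"rot":[0,0,9.7],"grip":0.2},{"slide":[-0.021,0.0035,0],"rot":[0,0,9.7],"grip":0.2},{"slide":[-0.021,0.0035,0],"rot":[0,0,9.7],"grip":0.2},{"slide":[-0.021,0.0035,0],"rot":[0,0,9.6],"grip":0.2},{"slide":[-0.021,0.0035,0],"rot":[0,0,9.6],"grip":0.2}]'

```text
time: 9.25
ee_pos: [0.4429, -0.2706, 0.2657]
eef_rot: [0.711, 0.703, 0.0, 0.001]
ft_force: [0.5, -0.3, -1.5]
width: 0.0465
grip_force: 29.1
```

arm_command --steps '[{"slide":[0,0,0],"rot":[0,0,0],"grip":0.2},{"slide":[0,0,0],"rot":[0,0,0],"grip":0.2},{"slide":[0,0,0],"rot":[0,0,0],"grip":0.2},{"slide":[0,0,-0.01],"rot":[0,0,0],"grip":0.2},{"slide":[0,0,-0.01],"rot":[0,0,0],"grip":0.2},{"slide":[0,0,-0.01],"rot":[0,0,0],"grip":0.2},{"slide":[0,0,0],"rot":[0,0,0],"grip":0.2},{"slide":[0,0,0],"rot":[0,0,0],"grip":0.2}]'

```text
time: 10.25
ee_pos: [0.4442, -0.2699, 0.2347]
eef_rot: [0.712, 0.702, 0.0, 0.0]
ft_force: [0.3, -1.2, -1.1]
width: 0.0463
grip_force: 29.1
```

```bash
python3 - <<'E'
from h import *
s=shot('side');p=shot('top');q=sensors.read_state();print(q['ee_pos'],q['eef_rot'],q['ft_force'],q['width'])
J=cv2.resize(s['pixels'][100:310,150:290,::-1],None,fx=2.8,fy=2.8);I=cv2.resize(p['pixels'][210:340,300:425,::-1],(400,588))
for f in(J,I):print(f.shape)
cv2.imwrite('pics/over.png',np.hstack([J,I]))
E
```

```text
[ 0.44428107 -0.26992179  0.2349191 ] [7.12388226e-01 7.01785517e-01 1.69175929e-04 2.72102495e-04] [ 0.20378368 -0.24541105 -1.8084519 ] 0.046119920703186525
(588, 392, 3)
(588, 400, 3)
```

View pics/over.png

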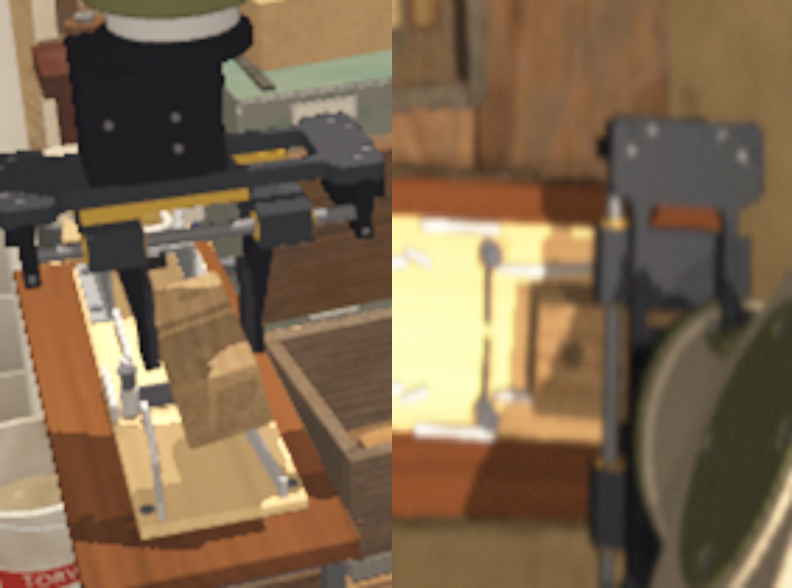

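```bash
python3 - <<'E'
from h import *
c=np.load('cal.npz');S=dict(intrinsics=c['sK'],pose=c['sT']);T=dict(intrinsics=c['tK'],pose=c['tT'])
d=np.array([.018,1,0]);e=np.array([1,-.018,0]);C=np.array([.4442,-.2699,.2349])
for zb in(.016,):
  for l in(-1,1):
    for w in(-1,1):
      for h in(0,.038):
        X=C+l*.055*d+w*.0225*e+[0,0,h-zb]
        u=proj(S,X);t=proj(T,X);print('nose' if l>0 else 'tail',w,h,np.round((u-[150,100])*2.8),np.round((t-[300,210])*[3.2,588/130]+[392,0]))
E
```

```text
tail -1 0 [180. 436.] [718. 413.]
tail -1 0.038 [173. 371.] [738. 428.]
tail 1 0 [266. 421.] [720. 301.]
tail 1 0.038 [262. 357.] [740. 310.]
nose -1 0 [147. 335.] [527. 401.]
nose -1 0.038 [140. 275.] [537. 415.]
nose 1 0 [224. 323.] [530. 288.]
nose 1 0.038 [220. 264.] [540. 297.]
```

Tail bottom corners at about (190,447) and (270,425) and the nose edge at u≈530 agree with prediction, with the block perhaps 5 mm lower in the hand than assumed. I'll lower it carefully by force.

arm_command --steps '[{"slide":[0,0,-0.01],"rot":[0,0,0],"grip":0.2},{"slide":[0,0,-0.01],"rot":[0,0,0],"grip":0.2},{"slide":[0,0,-0.01],"rot":[0,0,0],"grip":0.2},{"slide":[0,0,-0.008],"rot":[0,0,0],"grip":0.2},{"slide":[0,0,-0.006],"rot":[0,0,0],"grip":0.2},{"slide":[0,0,-0.004],"rot":[0,0,0],"grip":0.2},{"slide":[0,0,0],"rot":[0,0,0],"grip":0.2},{"slide":[0,0,0],"rot":[0,0,0],"grip":0.2}]'

```text
time: 11.35
ee_pos: [0.4442, -0.2699, 0.1868]
eef_rot: [0.712, 0.702, 0.0, 0.0]
ft_force: [-1.2, -0.7, 0.3]
width: 0.0464
grip_force: 29.2
```

arm_command --steps '[{"slide":[0,0,-0.001],"rot":[0,0,0],"grip":0.2},{"slide":[0,0,-0.001],"rot":[0,0,0],"grip":0.2},{"slide":[0,0,-0.001],"rot":[0,0,0],"grip":0.2},{"slide":[0,0,0],"rot":[0,0,0],"grip":0.2},{"slide":[0,0,0],"rot":[0,0,0],"grip":0.2},{"slide":[0,0,0],"rot":[0,0,0],"grip":0.2},{"slide":[0,0,0],"rot":[0,0,0],"grip":0.2},{"slide":[0,0,0],"rot":[0,0,0],"grip":0.2}]'

```text
time: 12.35
ee_pos: [0.4442, -0.2708, 0.1849]
eef_rot: [0.713, 0.702, 0.0, 0.001]
ft_force: [-7.2, -1.9, 12.5]
width: 0.0464
grip_force: 30.0
```

```bash
python3 - <<'E'
from h import *
s=shot('side');p=shot('top')
J=cv2.resize(s['pixels'][130:310,160:290,::-1],(420,582),interpolation=cv2.INTER_CUBIC);I=cv2.resize(p['pixels'][240:320,310:400,::-1],(380,582)[::1],interpolation=cv2.INTER_CUBIC)
cv2.imwrite('pics/down.png',np.hstack([J,I]))
E
```

```text
(no output)
```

View pics/down.png

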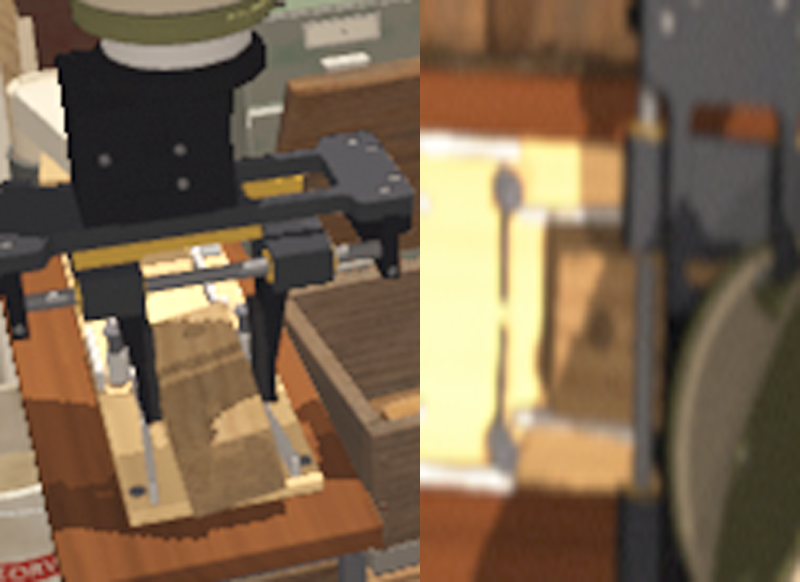

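The block is between the guides with its tail at the board's open end, resting on the floor. I'll ease off the pressure, release and rise.

arm_command --steps '[{"slide":[0,0,0.001],"rot":[0,0,0],"grip":0.2},{"slide":[0,0,0],"rot":[0,0,0],"grip":0.2},{"slide":[0,0,0],"rot":[0,0,0],"grip":0.75},{"slide":[0,0,0],"rot":[0,0,0],"grip":0.75},{"slide":[0,0,0],"rot":[0,0,0],"grip":0.75},{"slide":[0,0,0],"rot":[0,0,0],"grip":0.75},{"slide":[0,0,0.01],"rot":[0,0,0],"grip":0.75},{"slide":[0,0,0.02],"rot":[0,0,0],"grip":0.75}]' --newtons 10

```text
time: 13.45
ee_pos: [0.4439, -0.2697, 0.215]
eef_rot: [0.712, 0.702, -0.0, -0.0]
ft_force: [-0.1, 0.0, -0.3]
width: 0.0653
grip_force: 0.0
```

arm_command --steps '[{"slide":[0,-0.01,0.03],"rot":[0,0,-10],"grip":0.5},{"slide":[0,-0.015,0.03],"rot":[0,0,-10],"grip":0},{"slide":[0,-0.015,0],"rot":[0,0,-10],"grip":0},{"slide":[0,-0.015,0],"rot":[0,0,-10],"grip":0},{"slide":[0,-0.015,0],"rot":[0,0,-10],"grip":0},{"slide":[0,-0.015,0],"rot":[0,0,-10],"grip":0},{"slide":[0,-0.015,0],"rot":[0,0,-10],"grip":0},{"slide":[0,0,0],"rot":[0,0,-10],"grip":0}]'

```text
time: 14.45
ee_pos: [0.4437, -0.371, 0.2752]
eef_rot: [0.997, 0.076, 0.0, 0.0]
ft_force: [-0.8, -0.4, -0.1]
width: 0.0014
grip_force: 0.0
```

```bash
python3 - <<'E'
from h import *
s=shot('side');p=shot('top');q=sensors.read_state();print(q['ee_pos'],q['eef_rot'],q['ft_force'],q['width'])
for n,i in(('s',s),('t',p)):print([(np.round(d['bbox']).tolist(),round(d['conf'],2)) for d in eyes.look_for('wood_block',i)[:2]])
J=cv2.resize(s['pixels'][130:310,160:290,::-1],(420,582),interpolation=cv2.INTER_CUBIC);I=cv2.resize(p['pixels'][240:320,310:400,::-1],(380,582),interpolation=cv2.INTER_CUBIC)
cv2.imwrite('pics/rel.png',np.hstack([J,I]))
d=np.array([.018,1,0]);e=np.array([1,-.018,0]);C=np.array([.4442,-.2697,.158])
for w in(s,p):
  X=np.array([proj(w,C+l*.055*d+k*.0225*e+[0,0,h]) for l in(-1,1) for k in(-1,1) for h in(0,.038)]);print('expected box',X.min(0),X.max(0))
E
```

```text
[ 0.44416064 -0.36999265  0.27507142] [9.96921517e-01 7.84056128e-02 4.16969801e-05 2.18608567e-04] [ 0.53166623 -0.39789976 -0.24734037] 0.0008554139977662901
[([204.0, 224.0, 246.0, 288.0], 0.83)]
[([336.0, 269.0, 396.0, 303.0], 0.55), ([217.0, 255.0, 385.0, 309.0], 0.47)]
expected box [203.5947689  227.53602497] [247.26118238 290.36567439]
expected box [337.62580334 270.96699022] [399.09121085 299.41206274]
```

The block matches the expected infeed pose in both cameras. Now I'll set the shut fingers behind the tail, closing line along the feeder, tips 23 mm above the floor so they pass over the flaps.

arm_command --steps '[{"slide":[-0.001,0,-0.02],"rot":[0,0,-10],"grip":0},{"slide":[0,0,-0.02],"rot":[0,0,0],"grip":0},{"slide":[0,0,-0.02],"rot":[0,0,0],"grip":0},{"slide":[0,0,-0.02],"rot":[0,0,0],"grip":0},{"slide":[0,0,-0.01],"rot":[0,0,0],"grip":0},{"slide":[0,0,-0.004],"rot":[0,0,0],"grip":0},{"slide":[0,0,0],"rot":[0,0,0],"grip":0},{"slide":[0,0,0],"rot":[0,0,0],"grip":0}]'

```text
time: 15.65
ee_pos: [0.4434, -0.37, 0.1812]
eef_rot: [1.0, -0.007, 0.0, 0.0]
ft_force: [-0.7, -0.1, 0.7]
width: 0.0002
grip_force: 0.0
```

arm_command --steps '[{"slide":[0,0.006,0],"rot":[0,0,0],"grip":0},{"slide":[0,0.006,0],"rot":[0,0,0],"grip":0},{"slide":[0,0.006,0],"rot":[0,0,0],"grip":0},{"slide":[0,0.005,0],"rot":[0,0,0],"grip":0},{"slide":[0,0.005,0],"rot":[0,0,0],"grip":0},{"slide":[0,0.004,0],"rot":[0,0,0],"grip":0},{"slide":[0,0.004,0],"rot":[0,0,0],"grip":0},{"slide":[0,0.004,0],"rot":[0,0,0],"grip":0}]'

```text
time: 16.65
ee_pos: [0.4431, -0.3298, 0.1807]
eef_rot: [1.0, -0.008, 0.0, 0.0]
ft_force: [0.4, -0.3, -0.1]
width: 0.0003
grip_force: 0.5
```

arm_command --steps '[{"slide":[0,0.005,0],"rot":[0,0,0],"grip":0},{"slide":[0,0.005,0],"rot":[0,0,0],"grip":0},{"slide":[0.0003,0.005,0],"rot":[0,0,0],"grip":0},{"slide":[0,0.005,0],"rot":[0,0,0],"grip":0},{"slide":[0,0.005,0],"rot":[0,0,0],"grip":0},{"slide":[0.0003,0.005,0],"rot":[0,0,0],"grip":0},{"slide":[0,0.005,0],"rot":[0,0,0],"grip":0},{"slide":[0,0.005,0],"rot":[0,0,0],"grip":0}]'

```text
time: 17.65
ee_pos: [0.4435, -0.2914, 0.1811]
eef_rot: [1.0, -0.008, 0.0, 0.001]
ft_force: [0.1, -6.4, -0.4]
width: 0.0011
grip_force: 3.3
```

```bash
cat > w.py <<'E'
from h import *
s=shot('side');p=shot('top');q=sensors.read_state();print(q['ee_pos'],q['ft_force'])
for n,i in(('s',s),('t',p)):
  for t in('wood_block','flap_near','flap_far','padlock'):print(n,t,[(np.round(d['bbox']).tolist(),round(d['conf'],2)) for d in eyes.look_for(t,i)[:1]])
E
python3 w.py
```

```text
[ 0.44366082 -0.29056453  0.18094467] [-0.67797851 -4.14611628 -0.03384375]
s wood_block [([203.0, 234.0, 240.0, 275.0], 0.96)]
s flap_near [([175.0, 169.0, 258.0, 293.0], 0.33)]
s flap_far [([152.0, 191.0, 277.0, 384.0], 0.23)]
s padlock []
t wood_block [([313.0, 269.0, 367.0, 296.0], 0.59)]
t flap_near []
t flap_far []
t padlock [([226.0, 271.0, 262.0, 295.0], 0.59)]
```

arm_command --steps '[{"slide":[0.0001,0.005,0],"rot":[0,0,0],"grip":0},{"slide":[0.0001,0.005,0],"rot":[0,0,0],"grip":0},{"slide":[0.0001,0.005,0],"rot":[0,0,0],"grip":0},{"slide":[0.0001,0.005,0],"rot":[0,0,0],"grip":0},{"slide":[0.0001,0.005,0],"rot":[0,0,0],"grip":0},{"slide":[0.0001,0.005,0],"rot":[0,0,0],"grip":0},{"slide":[0.0001,0.005,0],"rot":[0,0,0],"grip":0},{"slide":[0.0001,0.005,0],"rot":[0,0,0],"grip":0}]'

```text
time: 19.15
ee_pos: [0.4445, -0.2495, 0.1806]
eef_rot: [1.0, -0.007, -0.0, 0.0]
ft_force: [-0.3, -3.7, 1.0]
width: 0.0003
grip_force: 1.9
```

arm_command --steps '[{"slide":[0.0001,0.005,0],"rot":[0,0,0],"grip":0},{"slide":[0.0001,0.005,0],"rot":[0,0,0],"grip":0},{"slide":[0.0001,0.005,0],"rot":[0,0,0],"grip":0},{"slide":[0.0001,0.005,0],"rot":[0,0,0],"grip":0},{"slide":[0.0001,0.005,0],"rot":[0,0,0],"grip":0},{"slide":[0.0001,0.005,0],"rot":[0,0,0],"grip":0},{"slide":[0.0001,0.005,0],"rot":[0,0,0],"grip":0},{"slide":[0.0001,0.005,0],"rot":[0,0,0],"grip":0}]'

```text
time: 20.15
ee_pos: [0.4453, -0.2095, 0.1806]
eef_rot: [1.0, -0.007, -0.0, 0.0]
ft_force: [-0.6, -3.5, 1.0]
width: 0.0002
grip_force: 1.9
```

```bash
python3 w.py
```

```text
[ 0.44541744 -0.20890165  0.18055008] [-0.22748584 -0.27983577  0.18046927]
s wood_block [([201.0, 220.0, 233.0, 246.0], 0.85)]
s flap_near [([194.0, 232.0, 202.0, 248.0], 0.61)]
s flap_far []
s padlock []
t wood_block [([274.0, 268.0, 288.0, 293.0], 0.58)]
t flap_near []
t flap_far []
t padlock [([227.0, 270.0, 262.0, 294.0], 0.76)]
```

arm_command --steps '[{"slide":[0.0001,0.004,0],"rot":[0,0,0],"grip":0},{"slide":[0.0001,0.004,0],"rot":[0,0,0],"grip":0},{"slide":[0.0001,0.003,0],"rot":[0,0,0],"grip":0},{"slide":[0,0.003,0],"rot":[0,0,0],"grip":0},{"slide":[0.0001,0.003,0],"rot":[0,0,0],"grip":0},{"slide":[0,0.003,0],"rot":[0,0,0],"grip":0},{"slide":[0.0001,0.003,0],"rot":[0,0,0],"grip":0},{"slide":[0,0.003,0],"rot":[0,0,0],"grip":0}]'

```text
time: 21.65
ee_pos: [0.4458, -0.1836, 0.1806]
eef_rot: [1.0, -0.007, 0.0, 0.0]
ft_force: [-0.3, -3.3, 0.4]
width: 0.0005
grip_force: 1.8
```

arm_command --steps '[{"slide":[0,0.001,0],"rot":[0,0,0],"grip":0},{"slide":[0,0.001,0],"rot":[0,0,0],"grip":0},{"slide":[0,0.001,0],"rot":[0,0,0],"grip":0},{"slide":[0,0.001,0],"rot":[0,0,0],"grip":0},{"slide":[0,0.001,0],"rot":[0,0,0],"grip":0},{"slide":[0,0,0],"rot":[0,0,0],"grip":0},{"slide":[0,0,0],"rot":[0,0,0],"grip":0},{"slide":[0,0,0],"rot":[0,0,0],"grip":0}]'

```text
time: 22.65
ee_pos: [0.4458, -0.1786, 0.1805]
eef_rot: [1.0, -0.007, -0.0, -0.0]
ft_force: [-0.4, -1.7, 0.4]
width: 0.0002
grip_force: 1.1
```

arm_command --steps '[{"slide":[0,0.0006,0],"rot":[0,0,0],"grip":0},{"slide":[0,0.0006,0],"rot":[0,0,0],"grip":0},{"slide":[0,0.0006,0],"rot":[0,0,0],"grip":0},{"slide":[0,0.0006,0],"rot":[0,0,0],"grip":0},{"slide":[0,0.0006,0],"rot":[0,0,0],"grip":0},{"slide":[0,0,0],"rot":[0,0,0],"grip":0},{"slide":[0,0,0],"rot":[0,0,0],"grip":0},{"slide":[0,0,0],"rot":[0,0,0],"grip":0}]'

```text
time: 23.65
ee_pos: [0.4459, -0.1754, 0.1805]
eef_rot: [1.0, -0.007, -0.0, -0.0]
ft_force: [-0.0, -0.1, 0.6]
width: 0.0006
grip_force: 0.0
```

arm_command --steps '[{"slide":[0,0.0005,0],"rot":[0,0,0],"grip":0},{"slide":[0,0.0005,0],"rot":[0,0,0],"grip":0},{"slide":[0,0.0005,0],"rot":[0,0,0],"grip":0},{"slide":[0,0.0005,0],"rot":[0,0,0],"grip":0},{"slide":[0,0.0005,0],"rot":[0,0,0],"grip":0},{"slide":[0,0.0005,0],"rot":[0,0,0],"grip":0},{"slide":[0,0.0005,0],"rot":[0,0,0],"grip":0},{"slide":[0,0.0005,0],"rot":[0,0,0],"grip":0}]'

```text
time: 24.65
ee_pos: [0.4458, -0.1718, 0.1806]
eef_rot: [1.0, -0.007, -0.0, 0.0]
ft_force: [0.2, -0.6, -0.8]
width: 0.0
grip_force: 0.3
```

arm_command --steps '[{"slide":[0,0.0005,0],"rot":[0,0,0],"grip":0},{"slide":[0,0.0005,0],"rot":[0,0,0],"grip":0},{"slide":[0,0.0005,0],"rot":[0,0,0],"grip":0},{"slide":[0,0.0005,0],"rot":[0,0,0],"grip":0},{"slide":[0,0.0005,0],"rot":[0,0,0],"grip":0},{"slide":[0,0.0005,0],"rot":[0,0,0],"grip":0},{"slide":[0,0.0005,0],"rot":[0,0,0],"grip":0},{"slide":[0,0.0005,0],"rot":[0,0,0],"grip":0}]'

```text
time: 25.65
ee_pos: [0.4458, -0.1678, 0.1806]
eef_rot: [1.0, -0.007, 0.0, 0.0]
ft_force: [-0.1, -0.9, -0.2]
width: 0.0005
grip_force: 0.4
```

arm_command --steps '[{"slide":[0,0.0005,0],"rot":[0,0,0],"grip":0},{"slide":[0,0.0005,0],"rot":[0,0,0],"grip":0},{"slide":[0,0.0005,0],"rot":[0,0,0],"grip":0},{"slide":[0,0.0005,0],"rot":[0,0,0],"grip":0},{"slide":[0.0001,0.0005,0],"rot":[0,0,0],"grip":0},{"slide":[0,0.0005,0],"rot":[0,0,0],"grip":0},{"slide":[0,0.0005,0],"rot":[0,0,0],"grip":0},{"slide":[0,0.0005,0],"rot":[0,0,0],"grip":0}]'

```text
time: 26.65
ee_pos: [0.4459, -0.1638, 0.1806]
eef_rot: [1.0, -0.007, 0.0, 0.0]
ft_force: [-0.3, -0.8, -0.9]
width: 0.0006
grip_force: 0.4
```

arm_command --steps '[{"slide":[0,0.0005,0],"rot":[0,0,0],"grip":0},{"slide":[0,0.0005,0],"rot":[0,0,0],"grip":0},{"slide":[0,0.0005,0],"rot":[0,0,0],"grip":0},{"slide":[0,0.0005,0],"rot":[0,0,0],"grip":0},{"slide":[0.0001,0.0005,0],"rot":[0,0,0],"grip":0},{"slide":[0,0.0005,0],"rot":[0,0,0],"grip":0},{"slide":[0,0.0005,0],"rot":[0,0,0],"grip":0},{"slide":[0,0.0005,0],"rot":[0,0,0],"grip":0}]'

```text
time: 27.65
ee_pos: [0.446, -0.1598, 0.1806]
eef_rot: [1.0, -0.007, 0.0, 0.0]
ft_force: [0.3, 0.5, 0.0]
width: 0.0006
grip_force: 0.3
```

arm_command --steps '[{"slide":[0,0.0005,0],"rot":[0,0,0],"grip":0},{"slide":[0,0.0005,0],"rot":[0,0,0],"grip":0},{"slide":[0,0.0005,0],"rot":[0,0,0],"grip":0},{"slide":[0,0.0005,0],"rot":[0,0,0],"grip":0},{"slide":[0.0001,0.0005,0],"rot":[0,0,0],"grip":0},{"slide":[0,0.0005,0],"rot":[0,0,0],"grip":0},{"slide":[0,0.0005,0],"rot":[0,0,0],"grip":0},{"slide":[0,0.0005,0],"rot":[0,0,0],"grip":0}]'

```text
time: 28.65
ee_pos: [0.4461, -0.1558, 0.1806]
eef_rot: [1.0, -0.007, 0.0, 0.0]
ft_force: [0.2, -1.0, -1.1]
width: 0.0007
grip_force: 0.4
```

```bash
python3 w.py
```

```text
[ 0.4461372  -0.15570588  0.18057511] [-0.27892779 -0.01300844 -0.36138829]
s wood_block [([193.0, 206.0, 222.0, 234.0], 0.84)]
s flap_near [([193.0, 235.0, 220.0, 245.0], 0.47)]
s flap_far [([218.0, 232.0, 241.0, 242.0], 0.55)]
s padlock []
t wood_block []
t flap_near [([215.0, 252.0, 388.0, 304.0], 0.28)]
t flap_far []
t padlock [([225.0, 272.0, 256.0, 294.0], 0.75)]
```

arm_command --steps '[{"slide":[0,0.0005,0],"rot":[0,0,0],"grip":0},{"slide":[0,0.0005,0],"rot":[0,0,0],"grip":0},{"slide":[0,0.0005,0],"rot":[0,0,0],"grip":0},{"slide":[0,0.0005,0],"rot":[0,0,0],"grip":0},{"slide":[0.0001,0.0005,0],"rot":[0,0,0],"grip":0},{"slide":[0,0.0005,0],"rot":[0,0,0],"grip":0},{"slide":[0,0.0005,0],"rot":[0,0,0],"grip":0},{"slide":[0,0.0005,0],"rot":[0,0,0],"grip":0}]'

```text
time: 30.15
ee_pos: [0.4462, -0.1518, 0.1806]
eef_rot: [1.0, -0.008, 0.0, 0.0]
ft_force: [-0.7, -1.4, 0.4]
width: 0.0006
grip_force: 0.7
```

arm_command --steps '[{"slide":[0,0.0005,0],"rot":[0,0,0],"grip":0},{"slide":[0,0.0005,0],"rot":[0,0,0],"grip":0},{"slide":[0,0.0005,0],"rot":[0,0,0],"grip":0},{"slide":[0,0.0005,0],"rot":[0,0,0],"grip":0},{"slide":[0,0.0005,0],"rot":[0,0,0],"grip":0},{"slide":[0,0,0],"rot":[0,0,0],"grip":0},{"slide":[0,0,0],"rot":[0,0,0],"grip":0},{"slide":[0,0,0],"rot":[0,0,0],"grip":0}]'

```text
time: 31.15
ee_pos: [0.4462, -0.1492, 0.1806]
eef_rot: [1.0, -0.007, 0.0, 0.0]
ft_force: [-0.8, -0.7, 0.2]
width: 0.0002
grip_force: 0.5
```

arm_command --steps '[{"slide":[0,0.0005,0],"rot":[0,0,0],"grip":0},{"slide":[0,0.0005,0],"rot":[0,0,0],"grip":0},{"slide":[0,0.0005,0],"rot":[0,0,0],"grip":0},{"slide":[0,0.0005,0],"rot":[0,0,0],"grip":0},{"slide":[0,0.0005,0],"rot":[0,0,0],"grip":0},{"slide":[0,0.0005,0],"rot":[0,0,0],"grip":0},{"slide":[0,0.0005,0],"rot":[0,0,0],"grip":0},{"slide":[0,0,0],"rot":[0,0,0],"grip":0}]'

```text
time: 32.15
ee_pos: [0.4462, -0.1457, 0.1806]
eef_rot: [1.0, -0.007, 0.0, 0.0]
ft_force: [0.2, -1.1, 1.0]
width: 0.0002
grip_force: 0.7
```

arm_command --steps '[{"slide":[0,0.0005,0],"rot":[0,0,0],"grip":0},{"slide":[0,0.0005,0],"rot":[0,0,0],"grip":0},{"slide":[0,0.0005,0],"rot":[0,0,0],"grip":0},{"slide":[0,0.0005,0],"rot":[0,0,0],"grip":0},{"slide":[0,0.0005,0],"rot":[0,0,0],"grip":0},{"slide":[0,0.0005,0],"rot":[0,0,0],"grip":0},{"slide":[0,0.0005,0],"rot":[0,0,0],"grip":0},{"slide":[0,0,0],"rot":[0,0,0],"grip":0}]'

```text
time: 33.15
ee_pos: [0.4462, -0.1422, 0.1806]
eef_rot: [1.0, -0.007, -0.0, -0.0]
ft_force: [0.0, -1.1, 1.0]
width: 0.0004
grip_force: 0.7
```

arm_command --steps '[{"slide":[0,0.0005,0],"rot":[0,0,0],"grip":0},{"slide":[0,0.0005,0],"rot":[0,0,0],"grip":0},{"slide":[0,0.0005,0],"rot":[0,0,0],"grip":0},{"slide":[0,0.0005,0],"rot":[0,0,0],"grip":0},{"slide":[0,0.0005,0],"rot":[0,0,0],"grip":0},{"slide":[0,0.0005,0],"rot":[0,0,0],"grip":0},{"slide":[0,0.0005,0],"rot":[0,0,0],"grip":0},{"slide":[0,0,0],"rot":[0,0,0],"grip":0}]'

```text
time: 34.15
ee_pos: [0.4462, -0.1387, 0.1806]
eef_rot: [1.0, -0.007, -0.0, -0.0]
ft_force: [0.5, -1.1, 1.6]
width: 0.0007
grip_force: 0.7
```

arm_command --steps '[{"slide":[0,0.0005,0],"rot":[0,0,0],"grip":0},{"slide":[0,0.0005,0],"rot":[0,0,0],"grip":0},{"slide":[0,0.0005,0],"rot":[0,0,0],"grip":0},{"slide":[0,0.0005,0],"rot":[0,0,0],"grip":0},{"slide":[0,0.0005,0],"rot":[0,0,0],"grip":0},{"slide":[0,0.0005,0],"rot":[0,0,0],"grip":0},{"slide":[0,0,0],"rot":[0,0,0],"grip":0},{"slide":[0,0,0],"rot":[0,0,0],"grip":0}]'

```text
time: 35.15
ee_pos: [0.4462, -0.1357, 0.1806]
eef_rot: [1.0, -0.007, -0.0, -0.0]
ft_force: [0.7, -1.2, 1.9]
width: 0.0008
grip_force: 0.6
```

arm_command --steps '[{"slide":[0,0.0005,0],"rot":[0,0,0],"grip":0},{"slide":[0,0.0005,0],"rot":[0,0,0],"grip":0},{"slide":[0,0.0005,0],"rot":[0,0,0],"grip":0},{"slide":[0,0.0005,0],"rot":[0,0,0],"grip":0},{"slide":[0,0.0005,0],"rot":[0,0,0],"grip":0},{"slide":[0,0.0005,0],"rot":[0,0,0],"grip":0},{"slide":[0,0,0],"rot":[0,0,0],"grip":0},{"slide":[0,0,0],"rot":[0,0,0],"grip":0}]'

```text
time: 36.15
ee_pos: [0.4461, -0.1336, 0.1806]
eef_rot: [1.0, -0.008, 0.0, 0.001]
ft_force: [0.1, -6.6, 0.3]
width: 0.0004
grip_force: 3.1
```

Stop felt at about 6.6 N. I'll ease up to about 10–11 N.

arm_command --steps '[{"slide":[0,0.0004,0],"rot":[0,0,0],"grip":0},{"slide":[0,0.0004,0],"rot":[0,0,0],"grip":0},{"slide":[0,0.0004,0],"rot":[0,0,0],"grip":0},{"slide":[0,0,0],"rot":[0,0,0],"grip":0},{"slide":[0,0,0],"rot":[0,0,0],"grip":0},{"slide":[0,0,0],"rot":[0,0,0],"grip":0},{"slide":[0,0,0],"rot":[0,0,0],"grip":0},{"slide":[0,0,0],"rot":[0,0,0],"grip":0}]'

```text
time: 37.15
ee_pos: [0.4461, -0.133, 0.1806]
eef_rot: [1.0, -0.008, 0.0, 0.001]
ft_force: [-0.8, -8.1, 0.1]
width: 0.0002
grip_force: 4.3
```

arm_command --steps '[{"slide":[0,0.0005,0],"rot":[0,0,0],"grip":0},{"slide":[0,0.0005,0],"rot":[0,0,0],"grip":0},{"slide":[0,0.0005,0],"rot":[0,0,0],"grip":0},{"slide":[0,0,0],"rot":[0,0,0],"grip":0},{"slide":[0,0,0],"rot":[0,0,0],"grip":0},{"slide":[0,0,0],"rot":[0,0,0],"grip":0},{"slide":[0,0,0],"rot":[0,0,0],"grip":0},{"slide":[0,0,0],"rot":[0,0,0],"grip":0}]'

```text
time: 38.15
ee_pos: [0.446, -0.1322, 0.1806]
eef_rot: [1.0, -0.008, 0.0, 0.001]
ft_force: [0.1, -11.9, -0.1]
width: 0.0004
grip_force: 5.6
```

```bash
python3 -c "
from h import *
for i in range(5):
  shot('side');q=sensors.read_state();print(q['ft_force'].round(1),q['ee_pos'].round(4),q['torque'])"
```

```text
[  1.  -11.   -0.4] [ 0.446  -0.1322  0.1806] [-2.55886731  0.22351465 -0.04419761]
[ -0.4 -11.4  -0.8] [ 0.446  -0.1322  0.1806] [-2.59965747  0.13582998  0.04268059]
[  0.8 -10.5  -0.5] [ 0.446  -0.1322  0.1806] [-2.55738297  0.21698886  0.02768679]
[ -0.1 -11.9   0.7] [ 0.446  -0.1322  0.1806] [-2.57374561  0.16917291 -0.00728696]
[ -0.7 -10.7  -0.1] [ 0.446  -0.1322  0.1806] [-2.52482082  0.18253593 -0.0203187 ]
```

About 11 N was held steady for more than a second. Draw back and rise clear.

arm_command --steps '[{"slide":[0,-0.002,0],"rot":[0,0,0],"grip":0},{"slide":[0,-0.003,0],"rot":[0,0,0],"grip":0},{"slide":[0,-0.005,0],"rot":[0,0,0],"grip":0},{"slide":[0,-0.008,0],"rot":[0,0,0],"grip":0},{"slide":[0,-0.01,0.01],"rot":[0,0,0],"grip":0},{"slide":[0,-0.02,0.03],"rot":[0,0,0],"grip":0},{"slide":[0,-0.03,0.04],"rot":[0,0,0],"grip":0},{"slide":[0,-0.03,0.04],"rot":[0,0,0],"grip":0}]'

```text
time: 39.4
ee_pos: [0.4459, -0.2394, 0.3026]
eef_rot: [1.0, -0.007, 0.0, -0.0]
ft_force: [1.3, -0.2, 0.4]
width: 0.0004
grip_force: 0.0
```

arm_command --steps '[{"slide":[0,-0.03,0.04],"rot":[0,0,0],"grip":0},{"slide":[0,-0.03,0.04],"rot":[0,0,0],"grip":0},{"slide":[0,-0.03,0.03],"rot":[0,0,0],"grip":0},{"slide":[0,-0.02,0],"rot":[0,0,0],"grip":0},{"slide":[0,-0.02,0],"rot":[0,0,0],"grip":0},{"slide":[0,0,0],"rot":[0,0,0],"grip":0},{"slide":[0,0,0],"rot":[0,0,0],"grip":0},{"slide":[0,0,0],"rot":[0,0,0],"grip":0}]'

```text
time: 40.4
ee_pos: [0.4465, -0.3674, 0.4108]
eef_rot: [1.0, -0.007, 0.0, -0.0]
ft_force: [0.2, 0.6, -0.1]
width: 0.0005
grip_force: 0.0
```

```bash
python3 w.py; python3 - <<'E'
from h import *
s=shot('side');p=shot('top')
J=cv2.resize(s['pixels'][150:310,160:280,::-1],(420,560),interpolation=cv2.INTER_CUBIC);I=cv2.resize(p['pixels'][240:320,205:295,::-1],(380,338),interpolation=cv2.INTER_CUBIC)
c=np.zeros((560,800,3),np.uint8);c[:,:420]=J;c[:338,420:]=I;K=cv2.resize(p['pixels'][240:320,280:400,::-1],(330,220));c[340:560,420:750]=K
cv2.imwrite('pics/end.png',c)
E
```

```text
[ 0.44647736 -0.36745659  0.41078536] [ 0.19988232  0.06576558 -0.25840925]
s wood_block [([192.0, 186.0, 221.0, 225.0], 0.92)]
s flap_near [([194.0, 233.0, 218.0, 249.0], 0.71)]
s flap_far [([217.0, 236.0, 240.0, 241.0], 0.6)]
s padlock [([185.0, 167.0, 212.0, 184.0], 0.83)]
t wood_block [([265.0, 269.0, 293.0, 295.0], 0.86)]
t flap_near [([326.0, 283.0, 332.0, 303.0], 0.43)]
t flap_far [([326.0, 286.0, 328.0, 303.0], 0.47)]
t padlock [([226.0, 271.0, 262.0, 293.0], 0.65)]
```

View pics/end.png

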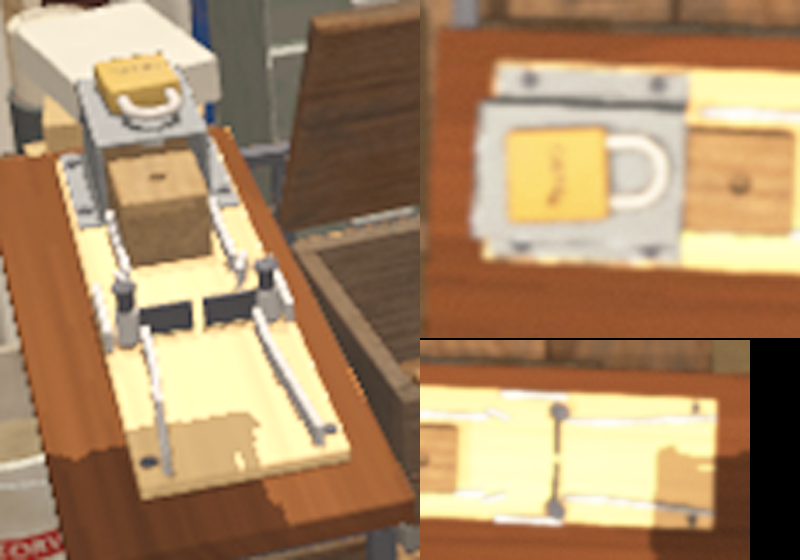

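The block lies straight under the hood, its tail face at about (165,235) in the picture, well past the shut flaps at (165,318) and (230,308). The padlock hasn't moved. Handing in.

```bash
python3 -c "
from bench import order
print(order.close_job())"
```

```text
the job is handed in; nothing more can be done
None
```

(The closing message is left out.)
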